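# Take the caddy off its hook and pack the stamp in it

## Task

Take the hanging wooden caddy off the hook of its stand by its slanted front lip - lift it until its wire bail is clear of the upturned tip before you draw it away, without wrenching it against the hook - and keep it upright as you stand it on the middle of the round cork mat and let go of it. Then stand the rubber stamp in the caddy, handle up. Leave the stand empty and do not disturb the ink bottle, the brass compass or the bronze duck.

Things in the scene. Friction and masses are not known exactly. Their poses are not given: they have to be found in the camera images.
- stand: Fixed dark wood hook stand: foot 160 x 150 x 12 mm, upright board 140 mm wide, 270 mm high. Origin on the desk under the centre of the board's front face; its -x axis points out of the board, as the hook does (to the robot's left); z up. The brass hook (10 mm bar, level, top 196 mm above the desk) leaves the board at y = 0.
- hook_tip (a point): Top of the 14 mm ball on the hook's upturned tip: in the stand's frame x = -47, y = 0, z = 228 mm, that is 32 mm higher than the top of the hook's level shank.
- caddy: Loose open wooden box, 0.19 to 0.3 kg, 100 mm deep (its x) by 110 mm wide (its y), floor and walls 4 mm thick; back and side walls 45 mm high, front wall 60 mm. Inside 92 x 102 mm. Origin: centre of its underside; z up, -x to the front with the lip. At the start it hangs upright with its underside 80 mm above the desk, turned as the stand is, origin at x = -64 mm in the stand's frame.
- lip (a point): Grasp point on the caddy's front lip, a flat board 8 mm thick and 100 mm wide (along caddy y) that runs on from the front wall's rim for 50 mm, leaning outwards (to caddy -x) 40 degrees from vertical. The point: middle of the lip, 30 mm up the slope, in the caddy's frame x = -67, y = 0, z = 81 mm; axes as the caddy's. Pinch its 8 mm with the tool tilted 40 degrees, fingers pointing down the slope.
- bail_bar (a point): Centre of the crossbar of the caddy's upright 8 mm wire bail, 90 mm wide; in the caddy's frame x = 46, y = 0, z = 120 mm. It lies on the hook's shank 18 mm out from the board; two rubber bumpers behind the caddy rest on the board. It must rise more than 32 mm to pass over the tip, but lifted 60 mm the caddy's back wall meets the shank from below.
- mat: Fixed round cork mat, 190 mm across and 5 mm thick. Origin: centre of its underside on the desk.
- stamp_mid (a point): Rubber stamp standing on the desk, 60 g: wooden foot 26 (its x) x 54 (its y) x 16 mm, above it a dark turned handle up to 24 mm thick, 69 mm high in all. The point is on its axis half-way up, 34.5 mm above its underside; z up along the handle. Grip the handle about 45 mm above its underside.
- ink_bottle: Bystander: square glass ink bottle with black cap, 47 x 46 x 56 mm; origin at the centre of its underside.
- field_compass: Bystander: round brass pocket compass lying flat, 60 x 73 x 16 mm; origin at the centre of its underside.
- bronze_duck: Bystander: bronze duck figure, 60 (its x) x 179 (its y) x 112 mm; origin at the centre of its underside.

How it is judged:
By the outcome, as a careful person would: the job done as asked, in the order asked, and still so for the second after the job is handed in, with the robot touching nothing.
It also fails if it takes over 62 s, if anything falls off the work surface, if the arm or the gripper's body presses on something with over 40 N, if the wrist force passes 120 N, or if a joint passes its speed limit or range.

## Robot

A 6-joint arm with a two-finger parallel gripper is mounted at the origin on the work surface; the furniture and walls round the work are solid. World frame = base frame: x ahead of the robot, y to its left, z up, the work surface at z = 0. Lengths are in m, angles in rad, forces in N, time in s.
With the tool pointing down it reaches from about 0.35 to 0.85 m from the base axis. Payload 8.1 kg.
Tool frame: the origin (TCP) lies between the finger pads; the fingertips stand 22 mm ahead of it and the grasp point (between the pads) lies 3 mm ahead of it; z points along the fingers, y is the line along which they close (so a half turn about z gives the same grasp; the last joint's range is limited). The gripper opens to 93 mm and grips with 3 to 60 N. Pads are 15 mm wide; open, the fingers measure 128 mm over their backs; the gripper's body (75 mm by 188 mm) begins 65 mm behind the grasp point.
Start: joints at [-1.285, 0.13, 1.488, -0, 1.523, -0.085], TCP at [0.217, -0.559, 0.241] pointing down, gripper open.
Joint ranges: [-2.96, 2.96], [-0.89, 2.26], [0.02, 2.5], [-1.34, 4.48], [0, 2.73], [-2.66, 2.66]. Speed limits (rad/s): [2.39, 2.39, 2.79, 3.14, 3.14, 3.14].

## Interface

Orientations are given as a unit quaternion [x, y, z, w].
In Python, from workcell import * gives the robot as it stands.
- The arm moves only by the tool jog_arm, never from a script. Its argument "moves" is a list that holds one entry, the list of rows, each a list of 4 numbers: the shift along the tool's x, y, z in cm, then the turn about the tool's z in degrees. In form: [[[tx, ty, tz, yaw], ...]]. A call has 1 to 20 rows; each row shifts and turns the commanded pose from where the row before left it, along the tool's axes as they then stand; what a row does not reach is not made up. A row lasts 1/12 s, in which the tool goes at most 41.7 mm and 7.16 degrees, less where a joint would pass 70% of its speed; a pose out of reach is approached as far as the arm can. A call is refused whole if a number of a shift passes 4.17 or a number of a turn 7.16, either way. A call with a gripper value outside its range is refused whole. "fingers" is the closure, from 0 (fully open) to 1 (shut), set as the call begins (left out, the last holds). The fingers move at their own pace and stop on an object; "grip_force" is the grip in N (left out, the last holds). Time passes only in rows, so rows that do not move let the fingers close. It gives the time, the measured TCP pose, the force, the opening and the grip force at its end, in the units of the state.
- get_obs(): the state, without advancing time (a new reading comes with each control period).
- read_camera(name): name is "side" or "top"; returns a dict with "img" (400x640x3 uint8, red, green, blue), "z_map" (400x640 float32, m along the optical axis (not along the pixel's ray), 0 where there is no reading), "intrinsics" (3x3 intrinsics, pixels), "dist_coeffs" ([k1, k2, p1, p2, k3] as OpenCV has them; the pictures are not rectified), "T" (4x4, takes a point from camera to world coordinates). Camera axes: x right, y up, looking along -z (the intrinsics and any distortion apply to the point x, -y, -z); pixel columns grow to the right and rows downward; lengths in m; the calibration is good to about 2 mm. A picture is of the moment at which its call begins.
- close_job(): hands the job in; it is judged then, once.
The state is a dict: "t": time; "qpos": joint angles; "dq": joint speeds; "tau": joint torques, N m; "ee_pos": TCP position; "tool_rot": TCP orientation; "contact_force": force on the tool from outside, world axes, zero at the start; "torque": the same for the moment, N m; "gripper_width": finger opening in m; "finger_force": force on a finger pad.
Only numpy, scipy, OpenCV 4.12 (cv2) and the standard library are available. Lean on these libraries where they do the work, as an engineer would, in place of code of your own. Each camera call takes 0.05 s, during which the arm holds its last target. There are 200 camera calls.

## Working session

There is one attempt and no reset: what is moved stays moved. The work goes in short steps, Python scripts to look and compute and a tool call to move; the robot and the scene stay as the last step left them, time stands still between calls to the robot, and variables do not carry over. Pictures are saved under pics/ and viewed, at most 10 in all, crops included, and the job is handed in when it is done.

Besides the shell and the picture viewer there is one more tool, called after "Request:" as name([rows], argument=value, ...), one row to a line, values as JSON. jog_arm: Moves the arm, as the interface text tells. Its arguments: {"type":"object","properties":{"moves":{"type":"array","items":{"type":"array","items":{"type":"array","items":{"type":"number"}}}},"fingers":{"type":"number"},"grip_force":{"type":"number"}},"required":["moves"]}

```bash
ls; mkdir -p pics; cat > h.py <<'E'
from workcell import *
import numpy as np, cv2, pickle
from scipy.spatial.transform import Rotation as R
def snap(name,tag):
    c=read_camera(name); cv2.imwrite(f'pics/{tag}.png',cv2.cvtColor(c['img'],cv2.COLOR_RGB2BGR)); pickle.dump(c,open(f'{tag}.pkl','wb')); return c
def ld(tag): return pickle.load(open(f'{tag}.pkl','rb'))
def ray(c,u,v):
    p=cv2.undistortPoints(np.array([[[u,v]]],float),np.array(c['intrinsics']),np.array(c['dist_coeffs']))[0,0]
    T=np.array(c['T']); return T[:3,3],T[:3,:3]@np.array([p[0],-p[1],-1])
def atz(c,u,v,z):
    o,d=ray(c,u,v); return o+d*(z-o[2])/d[2]
def dep(c,u,v):
    o,d=ray(c,u,v); z=c['z_map'][int(v)-1:int(v)+2,int(u)-1:int(u)+2]; return o+d*np.median(z)
def tri(c1,p1,c2,p2):
    o1,d1=ray(c1,*p1);o2,d2=ray(c2,*p2)
    s=np.linalg.lstsq(np.c_[d1,-d2],o2-o1,rcond=None)[0]
    a=o1+d1*s[0];b=o2+d2*s[1]; return (a+b)/2,np.linalg.norm(a-b)
def cloud(c):
    h,w=c['z_map'].shape; u,v=np.meshgrid(np.arange(w),np.arange(h))
    p=cv2.undistortPoints(np.stack([u,v],-1).reshape(-1,1,2).astype(float),np.array(c['intrinsics']),np.array(c['dist_coeffs']))[:,0]
    z=c['z_map'].reshape(-1,1); T=np.array(c['T'])
    P=(np.c_[p[:,0],-p[:,1],-np.ones(len(p))]*z)@T[:3,:3].T+T[:3,3]
    P[z[:,0]==0]=np.nan; return P.reshape(h,w,3)
E
python3 - <<'E'
from h import *
o=get_obs(); print(o)
for n in('side','top'):
    c=snap(n,n+'0'); print(n,np.round(c['T'],3).tolist(),np.round(c['intrinsics'],1).tolist(), (c['z_map']>0).mean())
E
```

```text
pics
{'t': 0.0, 'qpos': array([-1.28540705e+00,  1.31151378e-01,  1.48930727e+00,  1.73270387e-05,
        1.52300533e+00, -8.53946200e-02]), 'dq': array([-0.00121247,  0.00027409, -0.00104429,  0.00092181,  0.00013324,
        0.00162278]), 'tau': array([ 6.86650146e-04, -5.59847260e+01, -4.91764283e+01,  7.67987408e-02,
        3.58427502e-02, -1.72081386e-04]), 'ee_pos': array([ 0.21728328, -0.55868973,  0.2395779 ]), 'tool_rot': array([ 9.82863726e-01,  1.84331282e-01, -8.47981955e-05, -9.31855277e-04]), 'contact_force': array([-0.48486446,  0.26557391, -0.25967498]), 'torque': array([-0.01517571,  0.01572461, -0.0204234 ]), 'finger_force': 0.0, 'gripper_width': 0.09301895562247973}
side [[-0.958, 0.145, -0.247, 0.33], [-0.286, -0.52, 0.805, 0.865], [-0.012, 0.842, 0.539, 0.663], [0.0, 0.0, 0.0, 1.0]] [[475.5, 0.0, 326.9], [0.0, 475.5, 197.2], [0.0, 0.0, 1.0]] 0.99593359375
top [[-0.002, 0.978, -0.207, 0.321], [-1.0, -0.003, -0.003, 0.12], [-0.003, 0.207, 0.978, 1.14], [0.0, 0.0, 0.0, 1.0]] [[389.8, 0.0, 322.3], [0.0, 389.8, 199.5], [0.0, 0.0, 1.0]] 0.9961484375
```

View pics/side0.png

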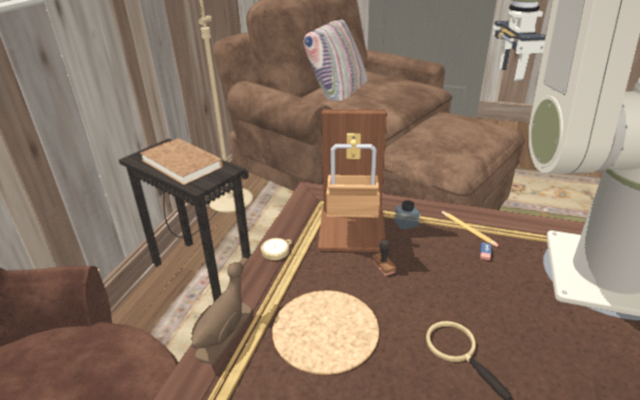

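View pics/top0.png

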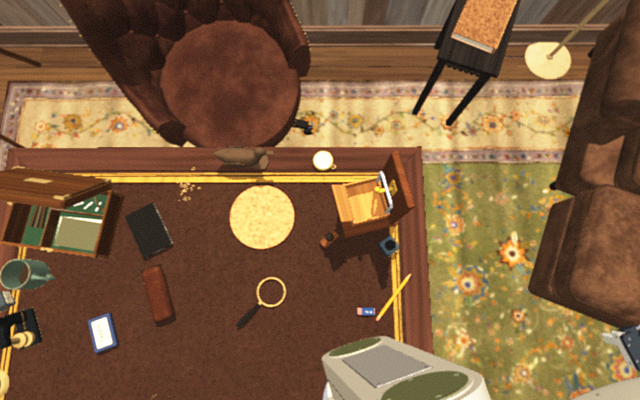

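The side picture shows the caddy on its stand at about (352,185), hook tip (353,150), stamp (386,258), mat (326,330), compass (275,248), bottle (407,214) and duck (222,315). In the top picture, the caddy is at about (365,203), stamp (327,240), mat (262,217), and the stand board is on the right facing left. Next I'll enlarge both.

```bash
python3 - <<'E'
import cv2
a=cv2.imread('pics/side0.png')[100:290,300:430]; b=cv2.imread('pics/top0.png')[140:265,300:430]
cv2.imwrite('pics/side0c.png',cv2.resize(a,None,fx=3,fy=3,interpolation=cv2.INTER_CUBIC))
cv2.imwrite('pics/top0c.png',cv2.resize(b,None,fx=4.6,fy=4.6,interpolation=cv2.INTER_CUBIC))
E
```

```text
(no output)
```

View pics/side0c.png

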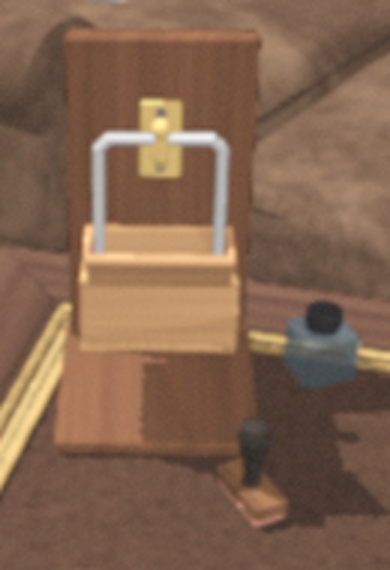

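View pics/top0c.png

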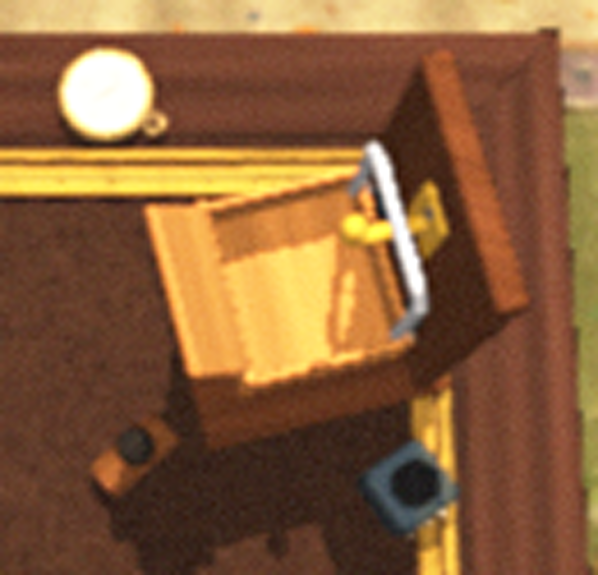

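The side crop shows the ball at (160,127), the lip's outer edge from (82,277) to (238,277), the board's top edge from (67,40) to (258,42), and the stamp handle top at (256,428). The top crop shows the ball at (354,227), the lip's outer edge from (147,207) to (192,378), the board's top front edge from (425,52) to (500,310), the stamp top at (135,445), the bottle cap at (413,480), and the compass at (107,95).

```bash
cat > m.py <<'E'
from h import *
s=ld('side0');t=ld('top0')
S=lambda u,v:(300+u/3-.33,100+v/3-.33); Tt=lambda u,v:(300+u/4.6-.4,140+v/4.6-.4)
f=lambda a:np.round(np.array(a)*1000,1)
for n,a,b in [('ball',(160,127),(354,227)),('lip+x',(82,277),(147,207)),('lip-x',(238,277),(192,378)),('board+x',(67,40),(425,52)),('board-x',(258,42),(500,310)),('stamptop',(256,428),(135,445)),('cap',(324,310),(413,480)),('bailL',(98,140),(374,147)),('bailR',(224,140),(420,307))]:
    p,e=tri(s,S(*a),t,Tt(*b)); print(n,f(p),'gap',f(e),'depthS',f(dep(s,*S(*a))),'depthT',f(dep(t,*Tt(*b))))
# board plane from side depth
C=cloud(s); 
P=C[int(100+50/3):int(100+215/3),int(300+75/3):int(300+250/3)].reshape(-1,3); 
n=None
Q=P
for k in range(8):
    c0=np.nanmedian(Q,0); n=np.linalg.svd(Q-Q.mean(0))[2][2]; d=(P-Q.mean(0))@n; Q=P[np.abs(d)<max(.003,.02/(k+1))]
print('board n',n,f(Q.mean(0)),len(Q),len(P))
for nm,c in(('side',s),('top',t)):
    C=cloud(c); hsv=cv2.cvtColor(c['img'],cv2.COLOR_RGB2HSV)
    x0,x1,y0,y1=(265,390,285,378) if nm=='side' else (225,300,180,255)
    P=C[y0:y1,x0:x1].reshape(-1,3); im=c['img'][y0:y1,x0:x1].reshape(-1,3).astype(int)
    m=(im[:,0]>140)&(im[:,1]>100)
    ys,xs=np.nonzero(m.reshape(y1-y0,x1-x0)); 
    cnt=np.c_[xs+x0,ys+y0].astype(np.float32); hull=cv2.convexHull(cnt)[:,0]
    W=np.array([atz(c,u,v,.005)[:2] for u,v in hull]).astype(np.float32)
    print(nm,'mat',f(np.nanmedian(P[m],0)),cv2.minEnclosingCircle(W))
E
python3 m.py; python3 - <<'E'
import sys; sys.path.insert(0,'.')
from h import *
t=ld('top0'); C=cloud(t); f=lambda a:np.round(np.array(a)*1000)
for n,u0,u1,v0,v1 in(('stamp',316,342,228,250),('bottle',376,402,233,260),('duck',212,275,143,170),('compass',310,338,148,172)):
    P=C[v0:v1,u0:u1].reshape(-1,3); P=P[np.isfinite(P[:,0])&(P[:,2]>.010)]
    print(n,len(P),f(np.percentile(P,[2,50,98],axis=0)).tolist(), cv2.minAreaRect(P[:,:2].astype(np.float32)*1000))
E
```

```text
ball [539.8  -8.9 224. ] gap 0.3 depthS [539.6  -8.6 224.1] depthT [539.6  -8.7 225.6]
lip+x [566.   98.2 161.4] gap 1.8 depthS [582.4  41.9 124.5] depthT [608.   94.8  -2.1]
lip-x [467.2  74.2 163.7] gap 4.3 depthS [490.2 -72.9  70.7] depthT [492.2  67.4  13.9]
board+x [619.  -42.2 267.2] gap 4.5 depthS [616.5 -41.3 267.1] depthT [714.1 -91.7  -2.1]
board-x [486.4 -73.9 266.6] gap 1.8 depthS [485.9 -76.4 265.5] depthT [487.4 -74.  266. ]
stamptop [442.9 104.5  65.6] gap 1.8 depthS [441.7 106.4  67.1] depthT [443.6 104.5  66.9]
cap [421.8 -62.7  58.7] gap 2.4 depthS [421.1 -67.7  55.3] depthT [423.5 -63.5  53.9]
bailL [589.8 -24.6 200. ] gap 1.2 depthS [595.2 -45.2 189.2] depthT [648.1 -55.3  -1. ]
bailR [501.3 -45.9 201.1] gap 0.3 depthS [505.5 -68.6 189.6] depthT [502.9 -47.2 193.8]
stamp 169 [[422.0, 80.0, 11.0], [442.0, 104.0, 17.0], [465.0, 127.0, 68.0]] ((443.54949951171875, 103.69602966308594), (25.28696632385254, 52.661842346191406), 41.300048828125)
bottle 284 [[395.0, -90.0, 15.0], [419.0, -63.0, 39.0], [446.0, -40.0, 58.0]] ((421.296875, -66.12184143066406), (46.386390686035156, 45.19799041748047), 34.804466247558594)
duck 856 [[655.0, 272.0, 37.0], [677.0, 359.0, 62.0], [710.0, 428.0, 110.0]] ((681.8226928710938, 348.98040771484375), (177.5629425048828, 57.437721252441406), 86.56275177001953)
compass 298 [[653.0, 93.0, 11.0], [680.0, 120.0, 15.0], [708.0, 147.0, 19.0]] ((680.2244873046875, 120.97358703613281), (59.072845458984375, 58.107330322265625), 25.744962692260742)Traceback (most recent call last):
  File "m.py", line 13, in <module>
    c0=np.nanmedian(Q,0); n=np.linalg.svd(Q-Q.mean(0))[2][2]; d=(P-Q.mean(0))@n; Q=P[np.abs(d)<max(.003,.02/(k+1))]
                            ~~~~~~~~~~~~~^^^^^^^^^^^^^
    u, s, vh = gufunc(a, signature=signature)
               ~~~~~~^^^^^^^^^^^^^^^^^^^^^^^^
    raise LinAlgError("SVD did not converge")
numpy.linalg.LinAlgError: SVD did not converge
```

```bash
python3 - <<'E'
import re
x=open('m.py').read()
a=x.index('Q=P\n'); b=x.index("print('board n'")
x=x[:a]+'''P=P[np.isfinite(P).all(1)]
seed=np.array([.5527,-.058,.267]); n=np.array([-.232,.973,0])
for k in range(8):
    Q=P[np.abs((P-seed)@n)<(.015 if k<2 else .004)]; seed=Q.mean(0); n=np.linalg.svd(Q-seed,full_matrices=False)[2][2]
'''+x[b:]+'''
C=cloud(t); p=C[180:235,328:355].reshape(-1,3); p=p[np.isfinite(p).all(1)]
# caddy frame from ball & board
n=n*np.sign(n[1]); yaw=np.arctan2(-n[1],-n[0]); print('stand yaw',np.degrees(yaw))
'''
open('m.py','w').write(x)
E
python3 m.py | tail -4
cat > fr.py <<'E'
from h import *
def lipfit(yaw,ball):
    Rz=R.from_euler('z',yaw).as_matrix()
    st=np.r_[ball[:2],0]-Rz@np.array([-.047,0,0])
    for nm in('top0','side0'):
        P=cloud(ld(nm)).reshape(-1,3); P=P[np.isfinite(P).all(1)]
        L=(P-st)@Rz-np.array([-.064,0,.08])  # caddy frame
        m=(L[:,0]>-.1)&(L[:,0]<.07)&(abs(L[:,1])<.08)&(L[:,2]>-.005)&(L[:,2]<.11); L=L[m]
        # lip region: along-slope
        u=np.array([-np.sin(np.radians(40)),0,np.cos(np.radians(40))]); w=np.array([np.cos(np.radians(40)),0,np.sin(np.radians(40))])
        d=L-np.array([-.067,0,.081]); a=d@u; b=d@w; k=(abs(b)<.015)&(abs(a)<.03)
        print(nm,k.sum(),'along',np.round(np.percentile(a[k],[1,10,50,90,99])*1e3,1),'across',np.round(np.percentile(b[k],[1,10,50,90,99])*1e3,1),'y',np.round(np.percentile(L[k,1],[1,50,99])*1e3,1))
        kk=k&(abs(a)<.015)
        if kk.sum()>20: print(' slope deg',np.degrees(np.polyfit(a[kk],b[kk],1)[0]),np.polyfit(L[kk,1],b[kk],1))
    print('stand',st,'lip',st+Rz@np.array([-.131,0,.161]))
E

```

```text
board n [-0.24383311  0.96981641 -0.00124391] [550.4 -57.8 199.4] 2644 3181
side mat [512.8 304.5   4.6] ((0.537678062915802, 0.2898905873298645), 0.12537623941898346)
top mat [514.5 302.1   4.1] ((0.548606276512146, 0.3043789267539978), 0.13303972780704498)
stand yaw -75.88710448150937
```

```bash
python3 - <<'E'
from fr import *
yaw=np.radians(-75.9); n=np.array([-np.cos(yaw),-np.sin(yaw)])
b=np.array([.5397,-.0088]); off=(b-np.array([.5504,-.0578]))@n
print(off); b=b-n*(off-.047)
lipfit(yaw,b)
for nm in('side0','top0'):
    c=ld(nm); im=c['img'].astype(int); m=((im[...,0]>130)&(im[...,1]>90)).astype(np.uint8)
    m=cv2.morphologyEx(m,cv2.MORPH_OPEN,np.ones((9,9)))
    _,lab,st,ce=cv2.connectedComponentsWithStats(m)
    l=lab[330,326] if nm=='side0' else lab[217,262]
    ys,xs=np.nonzero(lab==l); h=cv2.convexHull(np.c_[xs,ys].astype(np.int32))[:,0]
    W=np.array([atz(c,u,v,.005)[:2] for u,v in h]).astype(np.float32)
    print(nm,len(xs),cv2.fitEllipse(W*1000))
E
```

```text
0.05013040937506304
top0 497 along [-28.7 -23.    0.7  20.   22.3] across [-6.7 -3.1 -0.3  1.2  1.8] y [-49.2  -1.8  47.5]
 slope deg -0.17035940520392132 [ 0.00472712 -0.00014278]
side0 543 along [-28.7 -22.2   7.2  20.   22.3] across [-7.5 -7.  -6.1 -1.8  1.1] y [-48.5   0.7  49.2]
 slope deg -0.43867066410251465 [-0.00192711 -0.00634284]
stand [ 0.55191252 -0.05742008  0.        ] lip [0.51999895 0.06963315 0.161     ]
side0 7243 ((510.3689880371094, 300.043212890625), (192.10498046875, 196.55224609375), 13.437369346618652)
top0 3306 ((511.4458923339844, 302.1443176269531), (191.64764404296875, 193.55751037597656), 160.78500366210938)
```

```bash
python3 - <<'E'
from h import *
# highest scene point per x,y cell, -y side and around
P=np.vstack([cloud(ld(n)).reshape(-1,3) for n in('side0','top0')]); P=P[np.isfinite(P).all(1)]
xs=np.arange(-.2,1.3,.15); ys=np.arange(-1.6,1.0,.2)
print('cols x',np.round(xs,2))
for y in ys:
    r=[]
    for x in xs:
        m=(abs(P[:,0]-x-.075)<.075)&(abs(P[:,1]-y-.1)<.1); r.append(round(float(np.percentile(P[m,2],99)),2) if m.sum()>8 else None)
    print(round(y,1),r)
E
```

```text
cols x [-0.2  -0.05  0.1   0.25  0.4   0.55  0.7   0.85  1.    1.15]
-1.6 [-0.74, -0.74, -0.27, -0.27, -0.27, -0.25, -0.24, 0.01, 0.11, 0.21]
-1.4 [-0.74, -0.29, -0.26, -0.25, -0.26, -0.25, -0.24, -0.16, -0.07, 0.18]
-1.2 [-0.74, -0.37, -0.26, -0.25, -0.25, -0.27, -0.3, -0.13, -0.13, -0.13]
-1.0 [-0.74, -0.74, -0.28, -0.27, -0.27, -0.28, -0.46, -0.14, -0.15, -0.74]
-0.8 [-0.74, -0.74, 0.31, 0.34, -0.74, -0.74, -0.74, -0.74, -0.73, -0.21]
-0.6 [-0.74, -0.74, 0.42, 0.39, -0.74, -0.74, -0.74, -0.74, -0.2, -0.17]
-0.4 [None, -0.74, 0.65, -0.73, -0.74, -0.74, -0.73, -0.73, -0.2, -0.17]
-0.2 [None, 0.39, 0.73, 0.01, 0.27, 0.27, 0.0, -0.74, -0.74, -0.74]
-0.0 [None, 0.38, 0.7, 0.0, 0.17, 0.16, 0.02, -0.73, -0.09, -0.09]
0.2 [None, 0.0, 0.02, 0.01, 0.01, 0.11, 0.06, -0.21, -0.11, -0.09]
0.4 [None, 0.0, 0.03, 0.03, 0.01, 0.06, 0.05, -0.21, -0.21, -0.21]
0.6 [None, 0.0, 0.02, 0.07, 0.26, 0.19, 0.0, -0.09, 0.1, 0.09]
0.8 [None, 0.01, 0.1, 0.09, 0.26, 0.22, 0.0, -0.06, 0.18, 0.12]
```

The jog can't tilt the tool directly. The interface says an unreachable pose is "approached as far as the arm can", and the -y side is free and close to the lip's azimuth, so I'll stretch out there and see how the tool ends up oriented.

Request:
jog_arm([
  [[0,4,0,0],[0,4,0,0],[0,4,0,0],[0,4,0,0],[0,4,0,0],[0,4,0,0],[0,4,0,0],[0,4,0,0],[0,4,0,0],[0,4,0,0]],
])

```text
t: 0.93
ee_pos: [0.3244, -0.8362, 0.2326]
tool_rot: [0.983, 0.184, 0.003, 0.016]
contact_force: [7.1, -21.8, 34.3]
gripper_width: 0.093
finger_force: 0.0
```

```bash
python3 - <<'E'
from h import *
o=get_obs(); print(o['t'],o['qpos'].round(3),o['ee_pos'].round(3)); print(R.from_quat(o['tool_rot']).as_matrix().round(3))
E
```

```text
0.9333 [-1.259  1.195  0.022  0.002  1.892 -0.058] [ 0.324 -0.836  0.233]
[[ 0.932  0.362  0.012]
 [ 0.362 -0.932 -0.031]
 [ 0.     0.033 -0.999]]
```

Request:
jog_arm([
  [[0,4,0,0],[0,4,0,0],[0,4,0,0],[0,4,0,0]],
])

```text
t: 1.27
ee_pos: [0.3419, -0.8809, 0.2121]
tool_rot: [0.98, 0.184, 0.014, 0.073]
contact_force: [0.4, -0.2, -0.4]
gripper_width: 0.0934
finger_force: 0.0
```

```bash
python3 - <<'E'
from h import *
o=get_obs(); print(o['t'],o['qpos'].round(3),o['ee_pos'].round(3)); print(R.from_quat(o['tool_rot']).as_matrix().round(3))
E
```

```text
1.2667 [-1.258  1.22   0.025  0.009  1.748 -0.056] [ 0.342 -0.881  0.212]
[[ 0.932  0.358  0.054]
 [ 0.362 -0.922 -0.138]
 [ 0.     0.149 -0.989]]
```

Request:
jog_arm([
  [[-3,1,0,0],[-3,1,0,0],[-3,1,0,0],[-3,1,0,0],[-3,1,0,0],[-1,4,0,0],[0,4,0,0],[0,4,0,0],[0,4,0,0]],
])

```text
t: 2.02
ee_pos: [0.2305, -0.9761, 0.217]
tool_rot: [0.971, 0.181, 0.018, 0.154]
contact_force: [0.8, 0.1, -0.6]
gripper_width: 0.093
finger_force: 0.0
```

```bash
cat > st.py <<'E'
from h import *
o=get_obs(); M=R.from_quat(o['tool_rot']).as_matrix(); z=M[:,2]
print(o['t'],o['qpos'].round(3),o['ee_pos'].round(4),'tilt',np.degrees(np.arccos(-z[2])).round(2),'az',np.degrees(np.arctan2(z[1],z[0])).round(2),'F',o['contact_force'].round(1)); print(M.round(3))
E
python3 st.py
```

```text
2.0167 [-1.404  1.23   0.024  0.04   1.579 -0.195] [ 0.2305 -0.9761  0.217 ] tilt 17.82 az -72.88 F [ 0.8  0.1 -0.6]
[[ 0.934  0.346  0.09 ]
 [ 0.356 -0.887 -0.293]
 [-0.021  0.305 -0.952]]
```

Request:
jog_arm([
  [[0,4,1,0],[0,4,1,0],[0,4,1.5,0],[0,4,1.5,0],[0,4,2,0],[0,4,2,0]],
])

```text
t: 2.52
ee_pos: [0.2772, -1.0378, 0.1835]
tool_rot: [0.954, 0.177, 0.023, 0.24]
contact_force: [0.0, -0.3, -0.0]
gripper_width: 0.093
finger_force: 0.0
```

```bash
python3 st.py
```

```text
2.5167 [-1.37   1.294  0.024  0.038  1.337 -0.166] [ 0.2772 -1.0378  0.1835] tilt 27.93 az -74.0 F [ 0.  -0.3 -0. ]
[[ 0.936  0.327  0.129]
 [ 0.35  -0.822 -0.45 ]
 [-0.041  0.467 -0.884]]
```

Request:
jog_arm([
  [[-2,3.5,2,0],[-2,3.5,2,0],[-2,3.5,2,0],[-1,3.5,2,0],[-1,3.5,2,0],[0,3.5,2,0]],
])

```text
t: 3.02
ee_pos: [0.2438, -1.1053, 0.1649]
tool_rot: [0.932, 0.17, 0.025, 0.32]
contact_force: [-0.4, -0.1, -0.3]
gripper_width: 0.0931
finger_force: 0.0
```

```bash
python3 st.py
```

```text
3.0167 [-1.419  1.349  0.024  0.071  1.119 -0.22 ] [ 0.2438 -1.1053  0.1649] tilt 37.39 az -75.24 F [-0.4 -0.1 -0.3]
[[ 0.941  0.302  0.155]
 [ 0.333 -0.738 -0.587]
 [-0.063  0.604 -0.795]]
```

Request:
jog_arm([
  [[-1,3.5,2,0],[-1,3,2,0]],
])

```text
t: 3.18
ee_pos: [0.2431, -1.1218, 0.1672]
tool_rot: [0.923, 0.17, 0.026, 0.345]
contact_force: [-0.4, -0.1, 1.1]
gripper_width: 0.0932
finger_force: 0.0
```

```bash
python3 st.py
```

```text
3.1833 [-1.424  1.36   0.024  0.082  1.056 -0.232] [ 0.2431 -1.1218  0.1672] tilt 40.45 az -75.26 F [-0.4 -0.1  1.1]
[[ 0.941  0.296  0.165]
 [ 0.332 -0.705 -0.627]
 [-0.069  0.645 -0.761]]
```

```bash
cat > go.py <<'E'
from h import *
import sys
# usage: go.py yaw x y z : tool-axis shift in cm (after the yaw) to world target
a=[float(v) for v in sys.argv[1:]]
o=get_obs(); M=R.from_quat(o['tool_rot']).as_matrix()@R.from_euler('z',a[0],degrees=True).as_matrix()
d=(np.array(a[1:])-o['ee_pos']); c=M.T@d*100
print('total cm',c.round(2),'dist',np.linalg.norm(c).round(2)); n=int(np.ceil(np.linalg.norm(c)/3.9)); print(n,'rows of',(c/n).round(2)); print(M.round(3))
E
python3 go.py 6.1 .36 -.50 .45
```

```text
total cm [ 27.14 -25.14 -58.6 ] dist 69.3
18 rows of [ 1.51 -1.4  -3.26]
[[ 0.967  0.194  0.165]
 [ 0.255 -0.736 -0.627]
 [-0.     0.649 -0.761]]
```

Request:
jog_arm([
  [[0,0,-2,6.1],[1.5,-1.4,-3.2,0],[1.5,-1.4,-3.2,0],[1.5,-1.4,-3.2,0],[1.5,-1.4,-3.2,0],[1.5,-1.4,-3.2,0],[1.5,-1.4,-3.2,0],[1.5,-1.4,-3.2,0],[1.5,-1.4,-3.2,0],[1.5,-1.4,-3.2,0],[1.5,-1.4,-3.2,0],[1.5,-1.4,-3.2,0],[1.5,-1.4,-3.2,0],[1.5,-1.4,-3.2,0],[1.5,-1.4,-3.2,0],[1.5,-1.4,-3.2,0],[1.5,-1.4,-3.2,0],[1.5,-1.4,-3.2,0]],
])

```text
t: 4.68
ee_pos: [0.3398, -0.5611, 0.425]
tool_rot: [0.929, 0.13, 0.04, 0.343]
contact_force: [1.6, -0.1, 0.7]
gripper_width: 0.0929
finger_force: 0.0
```

```bash
python3 st.py; python3 go.py 0 .49 .17 .36
```

```text
4.6833 [-0.993 -0.329  1.738 -0.237  1.065  0.343] [ 0.3398 -0.5611  0.425 ] tilt 40.43 az -75.36 F [ 1.6 -0.1  0.7]
[[ 0.963  0.214  0.164]
 [ 0.269 -0.731 -0.628]
 [-0.015  0.648 -0.761]]
total cm [ 34.25 -54.41 -38.46] dist 74.92
20 rows of [ 1.71 -2.72 -1.92]
[[ 0.963  0.214  0.164]
 [ 0.269 -0.731 -0.628]
 [-0.015  0.648 -0.761]]
```

Request:
jog_arm([
  [[1.7,-2.7,-1.9,1.3],[1.7,-2.7,-1.9,0],[1.7,-2.7,-1.9,0],[1.7,-2.7,-1.9,0],[1.7,-2.7,-1.9,0],[1.7,-2.7,-1.9,0],[1.7,-2.7,-1.9,0],[1.7,-2.7,-1.9,0],[1.7,-2.7,-1.9,0],[1.7,-2.7,-1.9,0],[1.7,-2.7,-1.9,0],[1.7,-2.7,-1.9,0],[1.7,-2.7,-1.9,0],[1.7,-2.7,-1.9,0],[1.7,-2.7,-1.9,0],[1.7,-2.7,-1.9,0],[1.7,-2.7,-1.9,0],[1.7,-2.7,-1.9,0],[1.7,-2.7,-1.9,0],[1.7,-2.7,-1.9,0]],
])

```text
t: 6.35
ee_pos: [0.5018, 0.1613, 0.3626]
tool_rot: [0.93, 0.12, 0.044, 0.343]
contact_force: [0.7, -0.4, 0.3]
gripper_width: 0.0929
finger_force: 0.0
```

```bash
python3 st.py; python3 go.py 0 .502 .138 .239
```

```text
6.35 [ 0.627  0.083  1.473 -0.675  1.821  1.848] [0.5018 0.1613 0.3626] tilt 40.5 az -75.35 F [ 0.7 -0.4  0.3]
[[ 0.967  0.193  0.164]
 [ 0.254 -0.735 -0.628]
 [-0.001  0.649 -0.76 ]]
total cm [-0.56 -6.31 10.87] dist 12.58
4 rows of [-0.14 -1.58  2.72]
[[ 0.967  0.193  0.164]
 [ 0.254 -0.735 -0.628]
 [-0.001  0.649 -0.76 ]]
```

Request:
jog_arm([
  [[-0.1,-1.6,2.7,0],[-0.1,-1.6,2.7,0],[-0.2,-1.6,2.7,0],[-0.1,-1.5,2.7,0],[0,0,0,0]],
])

```text
t: 6.77
ee_pos: [0.4994, 0.1344, 0.2331]
tool_rot: [0.93, 0.121, 0.039, 0.345]
contact_force: [-0.6, -0.8, -1.3]
gripper_width: 0.0929
finger_force: 0.0
```

```bash
python3 st.py; python3 - <<'E'
from h import *
o=get_obs(); M=R.from_quat(o['tool_rot']).as_matrix()
L=np.array([.5191,.0732,.1605]); print('to lip cm (grasp pt)',(M.T@(L-o['ee_pos'])*100-[0,0,.3]).round(2))
c=snap('side','s1'); a=c['img'][60:260,260:460]; cv2.imwrite('pics/s1c.png',cv2.cvtColor(cv2.resize(a,None,fx=3,fy=3,interpolation=cv2.INTER_CUBIC),cv2.COLOR_RGB2BGR))
E
```

```text
6.7667 [ 0.59   0.115  1.678 -0.659  1.62   1.961] [0.4994 0.1344 0.2331] tilt 40.62 az -76.12 F [-0.6 -0.8 -1.3]
[[ 0.967  0.199  0.156]
 [ 0.253 -0.733 -0.632]
 [-0.011  0.651 -0.759]]
to lip cm (grasp pt) [0.44 0.15 9.38]
```

View pics/s1c.png

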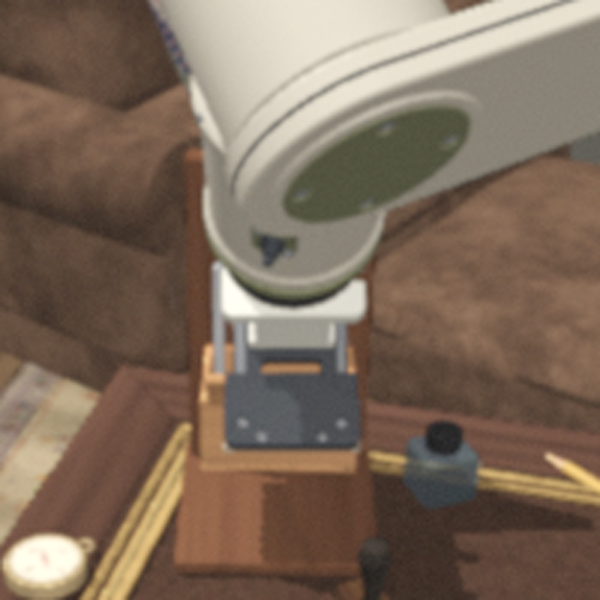

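The crop shows the gripper at about (292,410), in line with the lip (200–358, 385) and slightly to the right of its middle. That agrees with the computed 4 mm, so I'll go in.

Request:
jog_arm([
  [[0.2,0.1,2.5,0],[0.2,0.1,2.5,0],[0,0,2,0],[0,0,1.4,0],[0,0,1,0],[0,0,0,0]],
])

```text
t: 7.32
ee_pos: [0.5226, 0.0763, 0.1706]
tool_rot: [0.931, 0.119, 0.044, 0.343]
contact_force: [-1.0, 0.5, -0.4]
gripper_width: 0.0927
finger_force: 0.0
```

```bash
python3 st.py; python3 - <<'E'
from h import *
o=get_obs(); M=R.from_quat(o['tool_rot']).as_matrix()
L=np.array([.5191,.0732,.1605]); print('to lip cm (grasp pt)',(M.T@(L-o['ee_pos'])*100-[0,0,.3]).round(2))
E
```

```text
7.3167 [ 0.48   0.134  1.778 -0.691  1.453  1.96 ] [0.5226 0.0763 0.1706] tilt 40.5 az -75.39 F [-1.   0.5 -0.4]
[[ 0.968  0.192  0.164]
 [ 0.252 -0.736 -0.628]
 [ 0.     0.649 -0.76 ]]
to lip cm (grasp pt) [-0.42 -0.49  0.6 ]
```

Request:
jog_arm([
  [[-0.2,-0.5,0.6,0],[0,0,0,0],[0,0,0,0]],
])

```text
t: 7.57
ee_pos: [0.5205, 0.0771, 0.1629]
tool_rot: [0.931, 0.12, 0.045, 0.343]
contact_force: [1.1, -0.1, 0.2]
gripper_width: 0.0931
finger_force: 0.0
```

```bash
python3 st.py; python3 - <<'E'
from h import *
o=get_obs(); M=R.from_quat(o['tool_rot']).as_matrix()
L=np.array([.5191,.0732,.1605]); print('to lip cm (grasp pt)',(M.T@(L-o['ee_pos'])*100-[0,0,.3]).round(2))
E
```

```text
7.5667 [ 0.483  0.139  1.787 -0.692  1.442  1.971] [0.5205 0.0771 0.1629] tilt 40.47 az -75.25 F [ 1.1 -0.1  0.2]
[[ 0.967  0.193  0.165]
 [ 0.254 -0.736 -0.628]
 [ 0.001  0.649 -0.761]]
to lip cm (grasp pt) [-0.24  0.11  0.11]
```

Request:
jog_arm([
  [[0,0,0,0],[0,0,0,0],[0,0,0,0],[0,0,0,0],[0,0,0,0],[0,0,0,0],[0,0,0,0],[0,0,0,0],[0,0,0,0],[0,0,0,0]],
], fingers=1, grip_force=8)

```text
t: 8.4
ee_pos: [0.5204, 0.0765, 0.1623]
tool_rot: [0.931, 0.12, 0.044, 0.343]
contact_force: [0.3, -0.5, 0.7]
gripper_width: 0.0306
finger_force: 0.0
```

Request:
jog_arm([
  [[0,0,0,0],[0,0,0,0],[0,0,0,0],[0,0,0,0],[0,0,0,0],[0,0,0,0]],
])

```text
t: 8.9
ee_pos: [0.5205, 0.0765, 0.1625]
tool_rot: [0.931, 0.12, 0.044, 0.343]
contact_force: [-0.2, -0.4, 1.6]
gripper_width: 0.0082
finger_force: 8.0
```

Request:
jog_arm([
  [[0,0,0,0],[0,0,0,0],[0,0,0,0]],
], grip_force=45)

```text
t: 9.15
ee_pos: [0.5207, 0.0766, 0.1629]
tool_rot: [0.931, 0.12, 0.045, 0.343]
contact_force: [-2.8, 2.5, 4.3]
gripper_width: 0.0078
finger_force: 45.0
```

```bash
python3 st.py; python3 - <<'E'
from h import *
o=get_obs(); M=R.from_quat(o['tool_rot']).as_matrix(); n=np.array([-.2436,.9699,0])
print('up 45mm',(M.T@[0,0,4.5]).round(2),'out 1cm',(M.T@n).round(3))
E
```

```text
9.15 [ 0.483  0.139  1.788 -0.692  1.442  1.971] [0.5207 0.0766 0.1629] tilt 40.5 az -75.28 F [-2.8  2.5  4.3]
[[ 0.967  0.192  0.165]
 [ 0.253 -0.736 -0.628]
 [ 0.001  0.649 -0.76 ]]
up 45mm [ 0.    2.92 -3.42] out 1cm [ 0.01  -0.76  -0.649]
```

Request:
jog_arm([
  [[0,0.34,-0.46,0],[0,0.34,-0.46,0],[0,0.34,-0.46,0],[0,0.34,-0.46,0],[0,0.37,-0.44,0],[0,0.37,-0.44,0],[0,0.37,-0.44,0],[0,0.37,-0.44,0],[0,0,0,0],[0,0,0,0]],
])

```text
t: 9.98
ee_pos: [0.5202, 0.0783, 0.2086]
tool_rot: [0.931, 0.12, 0.045, 0.343]
contact_force: [-0.2, 0.5, -2.5]
gripper_width: 0.0077
finger_force: 45.0
```

```bash
python3 st.py; python3 - <<'E'
from h import *
c=snap('side','s2'); a=c['img'][60:260,260:460]; cv2.imwrite('pics/s2c.png',cv2.cvtColor(cv2.resize(a,None,fx=3,fy=3,interpolation=cv2.INTER_CUBIC),cv2.COLOR_RGB2BGR))
c=snap('top','t2'); P=cloud(c)[170:215,355:410].reshape(-1,3); print(np.round([p*1000 for p in P if p[2]>.215 and .48<p[0]<.6 and p[1]>-.055]).tolist())
E
```

```text
9.9833 [ 0.486  0.086  1.754 -0.686  1.51   1.919] [0.5202 0.0783 0.2086] tilt 40.46 az -75.26 F [-0.2  0.5 -2.5]
[[ 0.967  0.192  0.165]
 [ 0.253 -0.736 -0.628]
 [ 0.001  0.649 -0.761]]
[[587.0, -21.0, 225.0], [587.0, -23.0, 225.0], [580.0, -22.0, 249.0], [582.0, -25.0, 244.0], [581.0, -27.0, 248.0], [588.0, -46.0, 221.0], [586.0, -47.0, 229.0], [584.0, -48.0, 236.0], [581.0, -49.0, 247.0], [578.0, -49.0, 256.0], [575.0, -50.0, 265.0], [575.0, -52.0, 266.0], [575.0, -54.0, 267.0], [587.0, -22.0, 217.0], [587.0, -25.0, 218.0], [579.0, -23.0, 245.0], [579.0, -25.0, 244.0], [578.0, -27.0, 246.0], [579.0, -30.0, 245.0], [587.0, -47.0, 216.0], [585.0, -48.0, 225.0], [581.0, -48.0, 237.0], [579.0, -49.0, 245.0], [577.0, -50.0, 253.0], [574.0, -50.0, 263.0], [572.0, -52.0, 267.0], [572.0, -54.0, 268.0], [578.0, -23.0, 240.0], [576.0, -25.0, 246.0], [576.0, -27.0, 246.0], [577.0, -30.0, 244.0], [583.0, -48.0, 223.0], [580.0, -49.0, 231.0], [577.0, -49.0, 242.0], [575.0, -51.0, 248.0], [573.0, -51.0, 258.0], [570.0, -52.0, 265.0], [570.0, -54.0, 268.0], [573.0, -24.0, 249.0], [573.0, -27.0, 
[... 4252 characters left out ...]
, -43.0, 247.0], [513.0, -46.0, 246.0], [495.0, 51.0, 318.0], [496.0, 49.0, 313.0], [510.0, -41.0, 246.0], [510.0, -43.0, 248.0], [510.0, -46.0, 247.0], [493.0, 51.0, 317.0], [494.0, 49.0, 314.0], [508.0, -41.0, 247.0], [508.0, -44.0, 244.0], [508.0, -46.0, 246.0], [491.0, 51.0, 316.0], [492.0, 49.0, 312.0], [506.0, -42.0, 243.0], [506.0, -44.0, 242.0], [506.0, -46.0, 244.0], [505.0, -42.0, 238.0], [504.0, -44.0, 244.0], [504.0, -47.0, 240.0], [505.0, -42.0, 225.0], [503.0, -42.0, 238.0], [502.0, -44.0, 239.0], [502.0, -47.0, 238.0], [503.0, -42.0, 226.0], [501.0, -43.0, 234.0], [500.0, -45.0, 236.0], [500.0, -47.0, 237.0], [501.0, -43.0, 219.0], [500.0, -44.0, 226.0], [500.0, -47.0, 226.0]]
```

View pics/s2c.png

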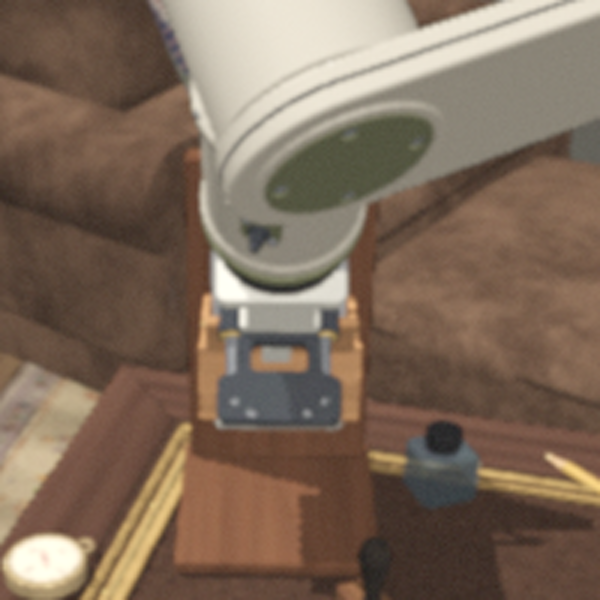

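The crop shows the caddy raised evenly, level in the grip. The depth points put the top of the bail bar at z≈247 mm against the ball top at ≈228, so the bail is clear. I'll draw it away level.

Request:
jog_arm([
  [[0,-0.6,-0.65,0],[0,-0.76,-0.65,0],[0,-0.76,-0.65,0],[0,-0.76,-0.65,0],[0,-0.76,-0.65,0],[0,-0.76,-0.65,0],[0,-0.76,-0.65,0],[0,-1.1,-0.98,0],[0,-1.1,-0.98,0],[0,-1.1,-0.98,0],[0,-1.5,-1.3,0],[0,-1.5,-1.3,0]],
])

```text
t: 11.08
ee_pos: [0.4808, 0.2275, 0.2106]
tool_rot: [0.931, 0.12, 0.044, 0.343]
contact_force: [0.0, -0.5, -2.7]
gripper_width: 0.0077
finger_force: 45.0
```

```bash
python3 st.py; python3 - <<'E'
from h import *
o=get_obs(); M=R.from_quat(o['tool_rot']).as_matrix()
# grasp start: lip measured at caddy ref; TCP at grasp (.5207,.0766,.1629) with caddy origin = (stand measured)
n=np.array([-.2436,.9699]); 
st=np.array([.5519,-.0574])+n*.0037; cad0=st+n*.064; print('caddy0',cad0)
off=np.array([.5207,.0766])-cad0
tgt=np.array([.511,.301])+off; print('target TCP xy',tgt,' z on mat', .1629-.080+.005)
E
```

```text
11.0833 [ 0.735  0.257  1.559 -0.618  1.676  2.095] [0.4808 0.2275 0.2106] tilt 40.47 az -75.32 F [ 0.  -0.5 -2.7]
[[ 0.967  0.192  0.164]
 [ 0.253 -0.736 -0.628]
 [ 0.     0.649 -0.761]]
caddy0 [0.53540828 0.00826223]
target TCP xy [0.49629172 0.36933777]  z on mat 0.08789999999999999
```

```bash
python3 go.py 0 .4963 .3693 .13
```

```text
total cm [  5.09 -15.36  -2.52] dist 16.38
5 rows of [ 1.02 -3.07 -0.5 ]
[[ 0.967  0.192  0.164]
 [ 0.253 -0.736 -0.628]
 [ 0.     0.649 -0.761]]
```

Request:
jog_arm([
  [[0.6,-1.5,-0.2,0],[0.6,-2,-0.3,0],[0.6,-2,-0.4,0],[0.7,-2,-0.4,0],[0.7,-2,-0.4,0],[0.7,-2,-0.4,0],[0.6,-2,-0.2,0],[0.6,-1.9,-0.2,0],[0,0,0,0],[0,0,0,0]],
])

```text
t: 11.92
ee_pos: [0.496, 0.3688, 0.1281]
tool_rot: [0.93, 0.121, 0.044, 0.344]
contact_force: [0.5, -0.2, -1.7]
gripper_width: 0.0078
finger_force: 45.0
```

```bash
python3 st.py; python3 - <<'E'
from h import *
s=snap('side','s3');t=snap('top','t3')
for c,b,nm in((s,(200,400,260,440),'s3c'),(t,(140,270,200,360),'t3c')):
    a=c['img'][b[0]:b[1],b[2]:b[3]]; cv2.imwrite(f'pics/{nm}.png',cv2.cvtColor(cv2.resize(a,None,fx=3 if nm[0]=='s' else 4,fy=3 if nm[0]=='s' else 4,interpolation=cv2.INTER_CUBIC),cv2.COLOR_RGB2BGR))
E
python3 -c "
import cv2,numpy as np
a=cv2.imread('pics/s3c.png');b=cv2.imread('pics/t3c.png');print(a.shape,b.shape)
a=cv2.resize(a,(300,333)); c=np.zeros((333,700,3),np.uint8); c[:,:300]=a; c[:,300:]=cv2.resize(b,(400,325+8)); cv2.imwrite('pics/c3.png',c)"
```

```text
11.9167 [ 0.865  0.643  1.214 -0.569  1.714  2.221] [0.496  0.3688 0.1281] tilt 40.56 az -75.36 F [ 0.5 -0.2 -1.7]
[[ 0.967  0.195  0.164]
 [ 0.255 -0.734 -0.629]
 [-0.002  0.65  -0.76 ]]
(600, 540, 3) (520, 640, 3)
```

View pics/c3.png

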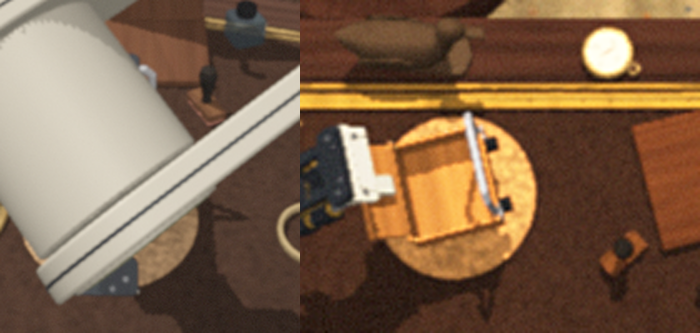

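The right half (top view) shows the caddy over the mat, floor at about (445,195), with the mat centred near (463,197). The duck and compass are untouched. The left half is mostly hidden by the arm. I'll check level and centring from depth.

```bash
cat > cad.py <<'E'
from h import *
import sys
P=cloud(ld(sys.argv[1])).reshape(-1,3); P=P[np.isfinite(P).all(1)]
yaw=np.radians(-75.6); Rz=R.from_euler('z',yaw).as_matrix(); o=np.array([.511,.301,float(sys.argv[2])])
L=((P-o)@Rz)*1000
def s(nm,x,y,z):
    m=(L[:,0]>x[0])&(L[:,0]<x[1])&(abs(L[:,1])<y)&(L[:,2]>z[0])&(L[:,2]<z[1]); Q=L[m]
    print(nm,m.sum(),np.percentile(Q,[3,50,97],axis=0).round(1).tolist() if m.sum()>3 else ''); return Q
s('bail',(25,70),60,(100,140))
Q=s('floor',(-25,30),35,(-15,20)); A=np.c_[Q[:,:2],np.ones(len(Q))]; print('floor tilt deg xy,z0',np.degrees(np.linalg.lstsq(A,Q[:,2],rcond=None)[0][:2]),np.linalg.lstsq(A,Q[:,2],rcond=None)[0][2])
s('sides',(-40,40),70,(38,52)); s('back',(35,65),45,(38,52))
E
python3 cad.py t3 .045
```

```text
bail 117 [[43.5, -46.3, 111.4], [47.6, -3.0, 122.1], [51.0, 44.1, 125.6]]
floor 467 [[-23.5, -32.9, -1.2], [2.4, 0.0, 2.6], [28.3, 32.8, 6.4]]
floor tilt deg xy,z0 [ 0.88358493 -0.05800385] 2.5280971252689737
sides 103 [[-37.6, -54.1, 38.9], [0.5, 51.1, 42.6], [34.2, 55.9, 46.8]]
back 54 [[47.8, -40.2, 40.0], [50.4, 6.1, 43.1], [53.5, 42.3, 47.8]]
```

Level to within 1° and centred within about 2 mm. Lowering.

Request:
jog_arm([
  [[0,-0.5,0.58,0],[0,-0.5,0.58,0],[0,-0.5,0.58,0],[0,-0.4,0.47,0],[0,-0.2,0.24,0],[0,-0.1,0.12,0],[0,0,0,0],[0,0,0,0]],
])

```text
t: 12.68
ee_pos: [0.497, 0.3679, 0.0958]
tool_rot: [0.931, 0.12, 0.044, 0.343]
contact_force: [-0.9, 0.0, -4.0]
gripper_width: 0.0076
finger_force: 45.0
```

```bash
python3 st.py; python3 - <<'E'
from h import *
snap('top','t4')
E
python3 cad.py t4 .009
```

```text
12.6833 [ 0.863  0.678  1.226 -0.566  1.672  2.247] [0.497  0.3679 0.0958] tilt 40.48 az -75.32 F [-0.9  0.  -4. ]
[[ 0.967  0.192  0.164]
 [ 0.253 -0.736 -0.628]
 [ 0.     0.649 -0.761]]
bail 111 [[44.2, -46.0, 109.3], [48.3, -4.4, 124.0], [51.6, 45.4, 128.0]]
floor 436 [[-23.0, -33.0, 1.2], [2.8, -0.1, 5.3], [28.4, 32.8, 9.3]]
floor tilt deg xy,z0 [ 0.20141705 -0.76828157] 5.3144865093028795
sides 108 [[-37.5, -53.9, 39.1], [-0.2, 51.4, 45.1], [36.1, 56.2, 49.3]]
back 53 [[48.2, -39.4, 39.2], [50.8, 5.4, 46.2], [54.0, 43.6, 51.5]]
```

Request:
jog_arm([
  [[0,-0.1,0.11,0],[0,-0.1,0.11,0],[0,-0.07,0.08,0],[0,0,0,0],[0,0,0,0]],
])

```text
t: 13.15
ee_pos: [0.4968, 0.3679, 0.0916]
tool_rot: [0.931, 0.12, 0.044, 0.343]
contact_force: [-0.8, 0.5, -3.2]
gripper_width: 0.0079
finger_force: 45.0
```

Request:
jog_arm([
  [[0,-0.07,0.08,0],[0,-0.06,0.08,0],[0,0,0,0],[0,0,0,0]],
])

```text
t: 13.48
ee_pos: [0.4969, 0.3681, 0.0903]
tool_rot: [0.931, 0.12, 0.044, 0.343]
contact_force: [-3.4, -0.3, 3.3]
gripper_width: 0.0081
finger_force: 45.0
```

Request:
jog_arm([
  [[0,0,0,0],[0,0,0,0],[0,0,0,0]],
], grip_force=5)

```text
t: 13.73
ee_pos: [0.4969, 0.368, 0.0902]
tool_rot: [0.931, 0.12, 0.044, 0.343]
contact_force: [-3.7, 0.4, 5.2]
gripper_width: 0.0078
finger_force: 5.0
```

Request:
jog_arm([
  [[0,0,0,0],[0,0,0,0],[0,0,0,0],[0,0,0,0],[0,0,0,0],[0,0,0,0],[0,0,0,0]],
], fingers=0.5)

```text
t: 14.32
ee_pos: [0.4969, 0.3679, 0.0895]
tool_rot: [0.931, 0.12, 0.044, 0.343]
contact_force: [0.5, 1.0, 0.3]
gripper_width: 0.0455
finger_force: 0.0
```

```bash
python3 st.py
```

```text
14.3167 [ 0.863  0.686  1.228 -0.565  1.664  2.252] [0.4969 0.3679 0.0895] tilt 40.48 az -75.33 F [0.5 1.  0.3]
[[ 0.967  0.193  0.164]
 [ 0.253 -0.736 -0.628]
 [ 0.     0.649 -0.761]]
```

Caddy released. I'll withdraw up the slope.

Request:
jog_arm([
  [[0,0,-1.5,0],[0,0,-2.5,0],[0,0,-3.5,0],[0,0,-4,0],[0,0,-4,0],[0,1,-3,-7],[0,1.5,-3,-7],[0,1.5,-3,-7]],
])

```text
t: 14.98
ee_pos: [0.4685, 0.4949, 0.3029]
tool_rot: [0.892, 0.291, -0.02, 0.345]
contact_force: [0.4, 0.2, -0.0]
gripper_width: 0.0462
finger_force: 0.0
```

```bash
python3 st.py; python3 -c "
from h import *
snap('top','t5')"; python3 cad.py t5 .005; python3 go.py -70 .05 .72 .45
```

```text
14.9833 [ 0.99   0.815  0.642 -0.599  2.116  1.727] [0.4685 0.4949 0.3029] tilt 40.48 az -75.3 F [ 0.4  0.2 -0. ]
[[ 0.83   0.532  0.165]
 [ 0.504 -0.593 -0.628]
 [-0.237  0.605 -0.761]]
bail 107 [[45.0, -45.3, 109.7], [48.9, -2.1, 121.8], [52.3, 44.5, 125.7]]
floor 438 [[-23.2, -33.0, -0.8], [2.3, -0.3, 3.3], [28.4, 33.2, 7.0]]
floor tilt deg xy,z0 [ 0.46877244 -0.34652485] 3.1759466283931013
sides 95 [[-37.5, -54.2, 39.7], [0.3, -50.2, 43.4], [36.1, 55.2, 47.3]]
back 50 [[48.6, -42.8, 40.4], [51.1, 2.1, 43.8], [54.2, 42.6, 48.3]]
total cm [ 16.82 -34.18 -31.63] dist 49.52
13 rows of [ 1.29 -2.63 -2.43]
[[-0.225  0.959  0.169]
 [ 0.731  0.281 -0.622]
 [-0.644 -0.016 -0.764]]
```

Request:
jog_arm([
  [[0,0,-1,-7],[0,0,-1,-7],[0,0,-1,-7],[0,0,-1,-7],[0,0,-1,-7],[0,0,-1,-7],[0,0,-1,-7],[0,0,-1,-7]],
])

```text
t: 15.7
ee_pos: [0.4562, 0.5445, 0.3628]
tool_rot: [0.652, 0.675, -0.18, 0.296]
contact_force: [0.1, -0.3, -0.2]
gripper_width: 0.0466
finger_force: 0.0
```

```bash
python3 st.py;  python3 go.py 0 .08 .55 .45
```

```text
15.7 [ 1.034  1.068  0.143 -0.698  2.338  0.607] [0.4562 0.5445 0.3628] tilt 40.48 az -75.33 F [ 0.1 -0.3 -0.2]
[[ 0.025  0.986  0.164]
 [ 0.774  0.085 -0.628]
 [-0.633  0.143 -0.761]]
total cm [ -6.03 -35.8  -13.17] dist 38.62
10 rows of [-0.6  -3.58 -1.32]
[[ 0.025  0.986  0.164]
 [ 0.774  0.085 -0.628]
 [-0.633  0.143 -0.761]]
```

Request:
jog_arm([
  [[-0.6,-3.6,-1.3,0],[-0.6,-3.6,-1.3,0],[-0.6,-3.6,-1.3,0],[-0.6,-3.6,-1.3,0],[-0.6,-3.6,-1.3,0],[-0.6,-3.6,-1.3,0],[-0.6,-3.6,-1.3,0],[-0.6,-3.6,-1.3,0],[-0.6,-3.6,-1.3,0],[-0.6,-3.6,-1.3,0]],
])

```text
t: 16.53
ee_pos: [0.0769, 0.55, 0.4471]
tool_rot: [0.654, 0.673, -0.179, 0.296]
contact_force: [0.2, 1.6, -1.0]
gripper_width: 0.0465
finger_force: 0.0
```

```bash
python3 st.py;  python3 go.py 0 .0 .9 .42
```

```text
16.5333 [ 1.481  0.657  0.61  -0.386  2.516  1.213] [0.0769 0.55   0.4471] tilt 40.48 az -75.31 F [ 0.2  1.6 -1. ]
[[ 0.031  0.986  0.165]
 [ 0.774  0.081 -0.628]
 [-0.632  0.147 -0.761]]
total cm [ 28.57  -5.15 -21.18] dist 35.93
10 rows of [ 2.86 -0.52 -2.12]
[[ 0.031  0.986  0.165]
 [ 0.774  0.081 -0.628]
 [-0.632  0.147 -0.761]]
```

Request:
jog_arm([
  [[3.1,0,-2.5,0],[3.1,0,-2.5,0],[3.1,0,-2.5,0],[3.1,0,-2.5,0],[3.1,0,-2.5,0],[3.1,0,-2.5,0],[3.1,0,-2.5,0],[3.1,0,-2.5,0]],
])

```text
t: 17.2
ee_pos: [0.0298, 0.6144, 0.423]
tool_rot: [0.654, 0.664, -0.202, 0.299]
contact_force: [0.3, 0.2, -0.2]
gripper_width: 0.0468
finger_force: 0.0
```

```bash
python3 st.py
```

```text
17.2 [ 1.531  1.08   0.024 -0.409  2.731  1.198] [0.0298 0.6144 0.423 ] tilt 42.29 az -78.61 F [ 0.3  0.2 -0.2]
[[ 0.035  0.991  0.133]
 [ 0.749  0.062 -0.66 ]
 [-0.662  0.123 -0.74 ]]
```

Request:
jog_arm([
  [[1.4,-0.4,2.8,0],[1.4,-0.4,2.8,0],[1.4,-0.4,2.8,0],[1.4,-0.4,2.8,0],[1.4,-0.4,2.8,0],[1.4,-0.4,2.8,0],[3,0,-2.6,0],[3,0,-2.6,0],[3,0,-2.6,0],[3,0,-2.6,0],[3,0,-2.6,0]],
])

```text
t: 18.12
ee_pos: [0.0286, 0.673, 0.2583]
tool_rot: [0.654, 0.669, -0.191, 0.295]
contact_force: [-0.6, 59.9, 22.8]
gripper_width: 0.0464
finger_force: 0.0
```

```bash
python3 st.py
```

```text
18.1167 [ 1.539  1.264  0.022 -0.295  2.538  1.333] [0.0286 0.673  0.2583] tilt 41.2 az -77.31 F [-0.6 59.9 22.8]
[[ 0.031  0.989  0.145]
 [ 0.763  0.07  -0.643]
 [-0.646  0.13  -0.752]]
```

Request:
jog_arm([
  [[1.5,0,-1.3,0],[2.2,0,-1.9,0],[3,0,-2.6,0],[3,0,-2.5,0],[3,0,-2.5,0],[3.1,0,-2.4,0]],
])

```text
t: 18.62
ee_pos: [0.0175, 0.7086, 0.2292]
tool_rot: [0.663, 0.687, -0.147, 0.258]
contact_force: [-0.7, 0.6, 0.2]
gripper_width: 0.0466
finger_force: 0.0
```

```bash
python3 st.py
```

```text
18.6167 [ 1.557  1.268  0.022 -0.254  2.416  1.38 ] [0.0175 0.7086 0.2292] tilt 34.49 az -73.66 F [-0.7  0.6  0.2]
[[ 0.012  0.987  0.159]
 [ 0.836  0.078 -0.543]
 [-0.549  0.139 -0.824]]
```

Request:
jog_arm([
  [[3.3,-1,-2.1,0],[3.3,-1,-2.1,0],[3.3,-1,-2,0],[3.4,-1,-2,0],[3.4,-1,-1.8,0],[3.4,-1,-1.8,0],[3.5,-1,-1.6,0],[3.5,-1,-1.6,0],[3.5,-1,-1.4,0],[3.5,-1,-1.4,0],[3.6,-1,-1.3,0],[3.6,-1,-1.3,0]],
])

```text
t: 19.62
ee_pos: [-0.0985, 0.799, 0.137]
tool_rot: [0.677, 0.718, -0.051, 0.154]
contact_force: [-0.2, 0.1, 0.3]
gripper_width: 0.0465
finger_force: 0.0
```

```bash
python3 st.py
```

```text
19.6167 [ 1.683  1.322  0.022 -0.14   2.098  1.571] [-0.0985  0.799   0.137 ] tilt 18.72 az -61.55 F [-0.2  0.1  0.3]
[[-0.037  0.988  0.153]
 [ 0.956  0.079 -0.282]
 [-0.291  0.136 -0.947]]
```

Request:
jog_arm([
  [[2.5,-2,-2.5,0],[3,-2,-2,0],[3.2,-2,-1.7,0],[3.2,-2,-1.7,0],[3.2,-2,-1.5,0],[3.2,-2,-1.5,0],[3.2,-2,-1.5,0],[3.2,-2,-1.5,0],[3.2,-2,-1.5,0]],
])

```text
t: 20.37
ee_pos: [-0.2464, 0.8402, 0.1611]
tool_rot: [0.681, 0.73, 0.015, 0.055]
contact_force: [-0.5, -1.2, 0.2]
gripper_width: 0.0467
finger_force: 0.0
```

```bash
python3 st.py
```

```text
20.3667 [ 1.832  1.276  0.023 -0.09   1.919  1.735] [-0.2464  0.8402  0.1611] tilt 6.58 az -27.56 F [-0.5 -1.2  0.2]
[[-0.067  0.993  0.102]
 [ 0.996  0.072 -0.053]
 [-0.06   0.098 -0.993]]
```

```bash
python3 go.py 0 -.1 .62 .32; python3 go.py 0 .443 .104 .20
```

```text
total cm [-23.87  14.49 -13.13] dist 30.85
8 rows of [-2.98  1.81 -1.64]
[[-0.067  0.993  0.102]
 [ 0.996  0.072 -0.053]
 [-0.06   0.098 -0.993]]
total cm [-78.16  63.48   7.04] dist 100.94
26 rows of [-3.01  2.44  0.27]
[[-0.067  0.993  0.102]
 [ 0.996  0.072 -0.053]
 [-0.06   0.098 -0.993]]
```

Request:
jog_arm([
  [[-3,1.8,-1.6,0],[-3,1.8,-1.6,0],[-3,1.8,-1.6,0],[-3,1.8,-1.6,0],[-3,1.8,-1.6,0],[-3,1.8,-1.6,0],[-3,1.8,-1.6,0],[-3,1.8,-1.6,0],[-2.7,2.5,0.3,0],[-2.7,2.5,0.3,0],[-2.7,2.5,0.3,0],[-2.7,2.5,0.3,0],[-2.7,2.5,0.3,0],[-2.7,2.5,0.3,0],[-2.7,2.5,0.3,0],[-2.7,2.5,0.3,0],[-2.7,2.5,0.3,0],[-2.7,2.5,0.3,0]],
])

```text
t: 21.87
ee_pos: [0.1477, 0.4049, 0.3088]
tool_rot: [0.681, 0.73, 0.016, 0.056]
contact_force: [0.7, 0.9, 0.6]
gripper_width: 0.0468
finger_force: 0.0
```

```bash
python3 st.py; python3 go.py 0 .443 .104 .18
```

```text
21.8667 [ 1.198 -0.337  1.805 -0.117  1.684  1.115] [0.1477 0.4049 0.3088] tilt 6.69 az -26.91 F [0.7 0.9 0.6]
[[-0.067  0.992  0.104]
 [ 0.996  0.072 -0.053]
 [-0.06   0.1   -0.993]]
total cm [-31.16  25.84  17.44] dist 44.08
12 rows of [-2.6   2.15  1.45]
[[-0.067  0.992  0.104]
 [ 0.996  0.072 -0.053]
 [-0.06   0.1   -0.993]]
```

Request:
jog_arm([
  [[-2.6,2.1,1,0],[-2.6,2.1,1.4,0],[-2.6,2.1,1.4,0],[-2.6,2.1,1.4,0],[-2.6,2.1,1.4,0],[-2.6,2.2,1.4,0],[-2.6,2.2,1.4,0],[-2.6,2.2,1.5,0],[-2.6,2.2,1.5,0],[-2.6,2.2,1.6,0],[-2.6,2.2,1.6,0],[-2.6,2.2,1.6,0],[0,0,0,-5],[0,0,0,-5],[0,0,0,0]],
])

```text
t: 23.12
ee_pos: [0.4429, 0.1037, 0.1824]
tool_rot: [0.614, 0.787, 0.01, 0.058]
contact_force: [0.2, 0.2, 0.3]
gripper_width: 0.0464
finger_force: 0.0
```

```bash
python3 st.py; python3 - <<'E'
from h import *
s=snap('side','s6');t=snap('top','t6')
a=cv2.resize(s['img'][170:290,310:450],None,fx=2.7,fy=2.7,interpolation=cv2.INTER_CUBIC); b=cv2.resize(t['img'][160:280,240:380],None,fx=2.7,fy=2.7,interpolation=cv2.INTER_CUBIC)
cv2.imwrite('pics/c6.png',cv2.cvtColor(np.hstack([a,b]),cv2.COLOR_RGB2BGR))
o=get_obs(); M=R.from_quat(o['tool_rot']).as_matrix(); print((M.T@(np.array([.443,.1042,.045])-o['ee_pos'])*100-[0,0,.3]).round(2))
E
```

```text
23.1167 [ 0.174 -0.33   2.029 -0.074  1.35  -0.059] [0.4429 0.1037 0.1824] tilt 6.75 az -28.11 F [0.2 0.2 0.3]
[[-0.24   0.965  0.104]
 [ 0.968  0.246 -0.055]
 [-0.079  0.087 -0.993]]
[ 1.05 -1.19 13.39]
```

View pics/c6.png

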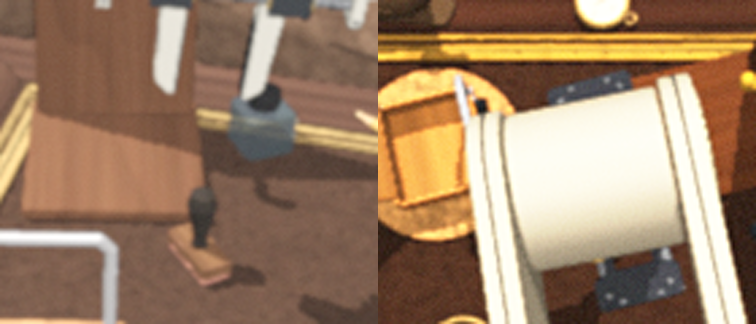

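The crop shows the stamp standing untouched (handle at (202,205) in the left half), with the open fingers above it and straddling it. I'll descend onto it.

Request:
jog_arm([
  [[1,-1.2,0,0],[0,0,2.5,0],[0,0,2.5,0],[0,0,2.5,0],[0,0,2.5,0],[0,0,1.7,0],[0,0,1,0],[0,0,0,0],[0,0,0,0]],
], fingers=0.35)

```text
t: 23.97
ee_pos: [0.4414, 0.1043, 0.0547]
tool_rot: [0.615, 0.786, 0.01, 0.058]
contact_force: [0.0, 0.3, 0.7]
gripper_width: 0.0604
finger_force: 0.0
```

```bash
python3 st.py; python3 - <<'E'
from h import *
o=get_obs(); M=R.from_quat(o['tool_rot']).as_matrix(); print((M.T@(np.array([.443,.1042,.045])-o['ee_pos'])*100-[0,0,.3]).round(2))
E
```

```text
23.9667 [ 0.176 -0.176  2.15  -0.083  1.077 -0.032] [0.4414 0.1043 0.0547] tilt 6.71 az -28.33 F [0.  0.3 0.7]
[[-0.237  0.966  0.103]
 [ 0.968  0.244 -0.055]
 [-0.079  0.086 -0.993]]
[0.03 0.07 0.68]
```

Request:
jog_arm([
  [[0,0.1,0.6,0],[0,0,0,0],[0,0,0,0]],
])

```text
t: 24.22
ee_pos: [0.4435, 0.104, 0.0491]
tool_rot: [0.615, 0.787, 0.01, 0.058]
contact_force: [0.2, -0.1, -0.2]
gripper_width: 0.0608
finger_force: 0.0
```

Request:
jog_arm([
  [[0,0,0,0],[0,0,0,0],[0,0,0,0],[0,0,0,0],[0,0,0,0],[0,0,0,0],[0,0,0,0],[0,0,0,0],[0,0,0,0],[0,0,0,0]],
], fingers=1, grip_force=18)

```text
t: 25.05
ee_pos: [0.4429, 0.1038, 0.0483]
tool_rot: [0.615, 0.787, 0.01, 0.058]
contact_force: [-0.3, -0.2, 1.0]
gripper_width: 0.0224
finger_force: 18.0
```

```bash
python3 st.py; python3 go.py 0 .4429 .1038 .225;python3 - <<'E'
from h import *
o=get_obs(); M=R.from_quat(o['tool_rot']).as_matrix(); print((M.T@(np.array([.5093,.3069,0])-np.array([.4429,.1038,0]))*100).round(2),(M.T@[0,0,-1]).round(3))
E
```

```text
25.05 [ 0.174 -0.16   2.15  -0.083  1.062 -0.033] [0.4429 0.1038 0.0483] tilt 6.7 az -28.46 F [-0.3 -0.2  1. ]
[[-0.238  0.966  0.103]
 [ 0.968  0.244 -0.056]
 [-0.079  0.086 -0.993]]
total cm [ -1.39   1.52 -17.55] dist 17.67
5 rows of [-0.28  0.3  -3.51]
[[-0.238  0.966  0.103]
 [ 0.968  0.244 -0.056]
 [-0.079  0.086 -0.993]]
[18.08 11.37 -0.45] [ 0.079 -0.086  0.993]
```

Request:
jog_arm([
  [[-0.1,0.1,-1,0],[-0.18,0.2,-2.3,0],[-0.18,0.2,-2.4,0],[-0.18,0.2,-2.4,0],[-0.18,0.2,-2.4,0],[-0.18,0.2,-2.4,0],[-0.18,0.2,-2.4,0],[-0.2,0.2,-2.2,0],[1.1,0.7,0,0],[2,1.3,0,0],[2.3,1.4,-0.1,0],[2.3,1.4,-0.1,0],[2.3,1.4,-0.1,0],[2.3,1.4,-0.1,0],[2.3,1.4,-0.1,0],[2,1.3,0,0],[1.4,1,0,0],[0,0,0,0],[0,0,0,0]],
])

```text
t: 26.63
ee_pos: [0.5083, 0.3065, 0.2252]
tool_rot: [0.614, 0.787, 0.009, 0.058]
contact_force: [0.7, -0.2, -0.1]
gripper_width: 0.0222
finger_force: 18.0
```

```bash
python3 st.py; python3 go.py 0 .5093 .3069 .08
```

```text
26.6333 [ 0.516  0.069  1.587 -0.1    1.425  0.281] [0.5083 0.3065 0.2252] tilt 6.68 az -28.68 F [ 0.7 -0.2 -0.1]
[[-0.239  0.966  0.102]
 [ 0.968  0.246 -0.056]
 [-0.079  0.085 -0.993]]
total cm [ 1.17 -1.13 14.43] dist 14.52
4 rows of [ 0.29 -0.28  3.61]
[[-0.239  0.966  0.102]
 [ 0.968  0.246 -0.056]
 [-0.079  0.085 -0.993]]
```

```bash
python3 - <<'E'
from h import *
s=snap('side','s7');t=snap('top','t7')
a=cv2.resize(s['img'][190:390,240:420],(405,450),interpolation=cv2.INTER_CUBIC); b=cv2.resize(t['img'][160:280,220:325],(390,450),interpolation=cv2.INTER_CUBIC)
cv2.imwrite('pics/c7.png',cv2.cvtColor(np.hstack([a,b]),cv2.COLOR_RGB2BGR))
E
```

```text
(no output)
```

View pics/c7.png

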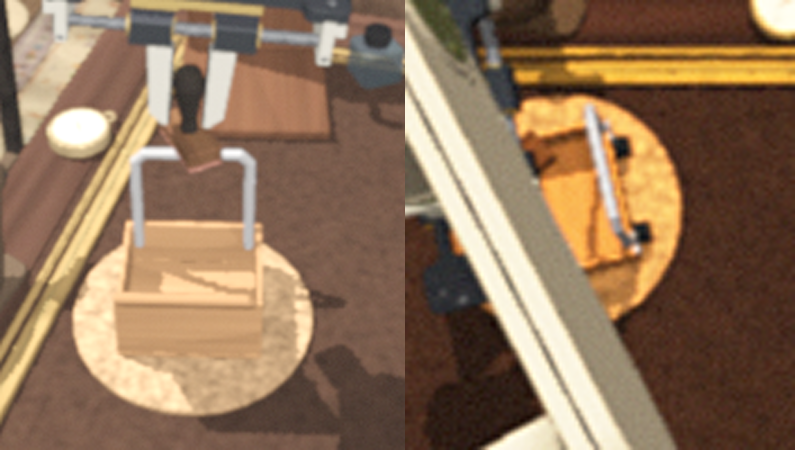

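The left half shows the stamp upright in the grip at (190,110), over the middle of the caddy, and the caddy standing square on the mat. Lowering it in.

Request:
jog_arm([
  [[0.2,-0.2,2,0],[0.2,-0.2,2.5,0],[0.2,-0.2,2.5,0],[0.2,-0.2,2.5,0],[0.2,-0.2,2.5,0],[0.2,-0.2,1.8,0],[0.1,-0.1,1,0],[0,0,0.5,0],[0,0,0,0],[0,0,0,0]],
])

```text
t: 27.57
ee_pos: [0.5093, 0.3069, 0.0722]
tool_rot: [0.615, 0.786, 0.01, 0.058]
contact_force: [0.0, 0.5, -1.0]
gripper_width: 0.0222
finger_force: 18.0
```

Request:
jog_arm([
  [[0,0,0.4,0],[0,0,0.4,0],[0,0,0.3,0],[0,0,0,0],[0,0,0,0]],
])

```text
t: 27.98
ee_pos: [0.5096, 0.3062, 0.0599]
tool_rot: [0.615, 0.787, 0.01, 0.058]
contact_force: [-0.6, -0.4, -0.7]
gripper_width: 0.0224
finger_force: 18.0
```

Request:
jog_arm([
  [[0,0,0.15,0],[0,0,0.1,0],[0,0,0,0],[0,0,0,0]],
])

```text
t: 28.32
ee_pos: [0.5099, 0.3062, 0.0575]
tool_rot: [0.615, 0.787, 0.01, 0.058]
contact_force: [-0.0, -0.9, 0.5]
gripper_width: 0.0225
finger_force: 18.0
```

Request:
jog_arm([
  [[0,0,0.1,0],[0,0,0,0],[0,0,0,0],[0,0,0,0]],
])

```text
t: 28.65
ee_pos: [0.5104, 0.3064, 0.0573]
tool_rot: [0.615, 0.787, 0.01, 0.058]
contact_force: [-2.8, 0.1, 5.8]
gripper_width: 0.0224
finger_force: 18.0
```

Contact (about 6 N). Release.

Request:
jog_arm([
  [[0,0,0,0],[0,0,0,0],[0,0,0,0],[0,0,0,0],[0,0,0,0],[0,0,0,0]],
], fingers=0.5)

```text
t: 29.15
ee_pos: [0.51, 0.3061, 0.0564]
tool_rot: [0.615, 0.787, 0.01, 0.058]
contact_force: [0.0, -0.1, -1.2]
gripper_width: 0.0465
finger_force: 0.0
```

Request:
jog_arm([
  [[-0.1,0.1,-1,0],[-0.1,0.1,-1.5,0],[-0.2,0.2,-2,0],[-0.2,0.2,-2.5,0],[-0.2,0.2,-3,0],[-0.2,0.2,-3.5,0],[-0.2,0.2,-3.5,0],[0,0,-3.5,0],[0,0,-3.5,0],[-2,-3,0,0],[-2,-3,0,0],[-2,-3,0,0],[-2,-3,0,0],[-2,-3,0,0],[-2,-3,0,0],[0,0,0,0],[0,0,0,0]],
])

```text
t: 30.57
ee_pos: [0.3541, 0.1499, 0.2923]
tool_rot: [0.615, 0.786, 0.011, 0.059]
contact_force: [-0.3, -0.1, -0.3]
gripper_width: 0.0466
finger_force: 0.0
```

```bash
python3 st.py; python3 - <<'E'
from h import *
s=snap('side','s8');t=snap('top','t8')
a=cv2.resize(s['img'][90:390,180:430],(375,450),interpolation=cv2.INTER_CUBIC); b=cv2.resize(t['img'][140:270,210:325],(398,450),interpolation=cv2.INTER_CUBIC)
cv2.imwrite('pics/c8.png',cv2.cvtColor(np.hstack([a,b]),cv2.COLOR_RGB2BGR))
E
```

```text
30.5667 [ 0.348 -0.578  2.005 -0.088  1.632  0.096] [0.3541 0.1499 0.2923] tilt 6.86 az -27.08 F [-0.3 -0.1 -0.3]
[[-0.236  0.966  0.106]
 [ 0.969  0.243 -0.054]
 [-0.078  0.09  -0.993]]
```

View pics/c8.png

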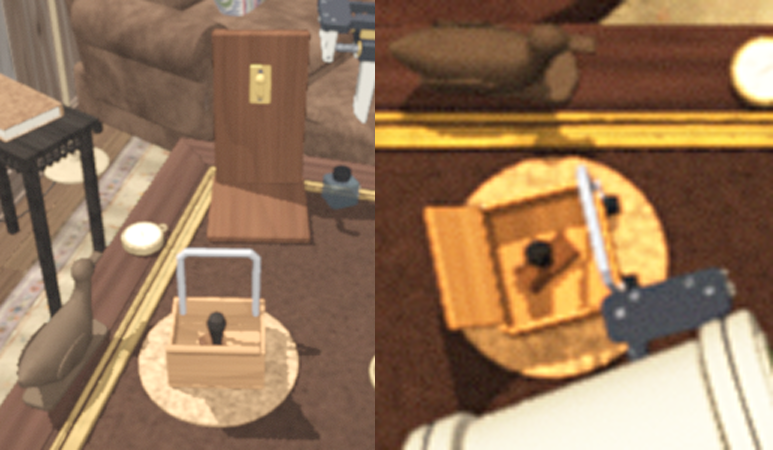

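The picture shows the stand empty, and the caddy upright on the mat with the stamp standing in it, handle up (left half (217,325), right half (540,255)). The duck, compass and bottle are where they were, and the gripper is clear. Handing in.

```bash
python3 -c "
from workcell import *
print(close_job())"
```

```text
the job is handed in; nothing more can be done
None
```

Job handed in at about 31 s: the caddy came off the hook by its lip and stands upright on the mat (about 2 mm off centre by my measurement), the stamp stands in it handle up, the stand is empty, and the ink bottle, compass and duck looked unmoved in the last pictures.

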